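Set the stand's sliding leg to its length mark and close the cam lever

TASK

The recipe stand's sprung leg slides out of its clamp head: take the leg by its cross-foot, draw it out until the pointer on the foot lines up with the marker clip on the side rail, and hold it there. Without letting go of the foot, slide along it with the hand to push the cam lever gently home until it lies parallel to the leg; do not shift the lever before the leg is at the mark, and leave the marker clip and the things round about alone. Finish still gripping the foot, with the leg at the mark and the lever closed: the leg would spring back if let go.

Things in the scene. Friction and masses are not known exactly. Their poses are not given: they have to be found in the camera images.
- stand: fixed bench stand: 80 mm square steel foot plate, column, level sleeve, black clamp head. Origin: centre of the plate's underside, on the table. x: the way the leg slides out; z up; y towards the marker rail. Leg axis at y 0, z 170 mm; head ends at x 45; marker rail (7 mm rod along x) at y +38; foot and lever on the -y side. Under the foot there may be open tubs up to 135 mm tall.
- leg (a joint): how far the leg is drawn out, m: 0 = fully in (as it starts), stop at 0.065. A spring pulls it back in with 3 N at 0 and 5.5 N at 0.05; it does not latch: even with the lever closed, it goes back if let go.
- foot (a point): the leg's cross-foot: straight aluminium bar across its outer end, 12 mm thick (x), 14 mm high, reaching 140 mm from the leg's axis to -y; axes as stand. Point: on the leg's axis at the bar's middle, at x = 60 mm + leg, z 170 mm in the stand's frame. Grip from above, fingers closing along x; with the grip slackened a few mm the hand can slide along it and still hold the leg out.
- bar_outer (a point): point at mid-thickness and mid-height of the bar, 115 mm from the leg's axis, 25 mm from its free end: a place to grip it that is clear of the open lever; axes as stand
- bar_line (a point): the tip of the small steel pointer on the foot, 18 mm from the leg's axis on the rail side (+y); same x as the bar's middle
- marker (a joint): where the marker clip sits, m, on the same scale as leg: the leg is at the mark when leg equals marker. 0.03 to 0.05; stiff, to be left as it is
- marker_line (a point): the steel line of the marker clip (a black block 8 x 16 x 20 mm on the side rail), on its side towards the leg; x along the leg. The leg is at the mark when bar_line and marker_line have the same x
- lever (a joint): angle of the black cam lever, rad: 0 = closed (parallel to the leg, a stop), grows as it swings outwards to -y; starts open at 0.4 to 0.52; stop at 0.6. It stays where it is left; about 1.5 N at the arm moves it.
- lever_pivot (a point): the lever's arm, 12 mm wide and high, 125 mm long from its pivot. Point: on the pivot (stand frame x 35, y -25, z 189 mm), mid-height; x along the arm. It passes over the foot bar (arm z 183 to 195 mm, 6 mm gap), so fingers astride the bar push it with their sides: from its outer side, towards +y.
- lever_tip (a point): centre of the lever's round end (14 mm across), 118 mm from the pivot; same axes as lever_pivot
- spice_jar_2: the spice jar with the black cap, 45 mm across, 105 mm tall, a bystander; origin at the centre of its underside
- mill_1: the small salt shaker with a grey domed cap, 44 mm across, 90 mm tall, a bystander close beside the stand's foot plate; origin at the centre of its underside
- tin_3: a tin, 57 mm across, 72 mm tall, a bystander on the right of the table; origin at the centre of its underside
- tape_1: a flat roll of tape, 96 mm across, 25 mm tall, a bystander on the right of the table; origin at the centre of its underside

How it is judged (in metres and radians):
On the way, in this order (a step that is already met when the one before it is completed fails the run):
1. the leg is held by the foot at the mark, the lever still open (x of bar_line in the frame of marker_line between -0.005 and 0.005 m and contact force between the fingers and leg above 1 N and value of joint lever above 0.3 rad), for 0.2 s.
2. the lever is closed with the leg held at the mark (x of bar_line in the frame of marker_line between -0.005 and 0.005 m and contact force between the fingers and leg above 1 N and value of joint lever below 0.08 rad), for 0.2 s.
At the end, for the whole second after the job is handed in: The fingers still hold the cross-foot (more than 1 N), its pointer is within 5 mm of the marker line along the leg, the lever is within 0.08 rad of closed, the marker clip has not been shifted (4 mm), and the bystanders are where they stood (30 mm) (all of step 2 and distance of marker_line from where it was at the start of the episode below 0.004 m and distance of each of spice_jar_2, mill_1, tin_3, tape_1 from where it was at the start of the episode below 0.03 m); the arm keeps its last pose, push and grip.
It fails at once if the lever is shifted (past 0.3 rad) while the leg is more than 12 mm off the mark (value of joint lever below 0.3 rad and (x of bar_line in the frame of marker_line above 0.012 m or x of bar_line in the frame of marker_line below -0.012 m)).
It fails at once if the lever is pressed with more than 40 N (contact force between anything else and lever above 40 N).
It fails at once if the marker clip is shifted (distance of marker_line from where it was at the start of the episode above 0.006 m).
It fails at once if a bystander is pushed away or knocked over (distance of any of spice_jar_2, mill_1, tin_3, tape_1 from where it was at the start of the episode above 0.04 m or angle between any of spice_jar_2, mill_1, tin_3, tape_1's own z axis and vertical above 0.6 rad).
It also fails if it takes over 40 s, if anything falls off the work surface, if the arm or the gripper's body presses on something with over 40 N, if the wrist force passes 120 N, or if a joint passes its speed limit or range.

ROBOT

A 6-joint arm with a two-finger parallel gripper is mounted at the origin on a cart in front of the work surface, level with it; the furniture and walls round the work are solid. World frame = base frame: x ahead of the robot, y to its left, z up, the work surface at z = 0. Lengths are in m, angles in degrees, forces in N, time in s.
With the tool pointing down it reaches from about 0.325 to 1 m from the base axis. Payload 5.1 kg.
Tool frame: the origin (TCP) lies at the very end of the fingers, on their centre line; the grasp point (between the pads) lies 19 mm behind it (bot.tcp_to_grasp is the distance from the TCP to the grasp point, in m); x points along the fingers, z is the direction in which the jaws open and shut, and the axes are right-handed (so a half turn about x gives the same grasp; the last joint's range is limited). The gripper opens to 85 mm and grips with 20 to 120 N. Pads are 22 mm wide; open, the fingers measure 114 mm over their backs; the gripper's body (76 mm by 85 mm) begins 54 mm behind the grasp point. The pads swing forward as they close: fully open they stand 13 mm farther back than shut.
Start: joints at [67.575, 7.093, 94.555, -0, 78.352, -4.733], TCP at [0.198, 0.619, 0.211] pointing down, gripper open.
Joint ranges: [-149.61, 149.61], [-58.7, 133.49], [1.44, 155.28], [-77.14, 257.14], [18.33, 153.61], [-166.67, 166.67]. Speed limits (degrees/s): [147.25, 147.25, 180, 180, 180, 180].

INTERFACE

Orientations are given as a 3x3 rotation matrix whose columns are the frame's x, y, z axes.
In Python, from workcell import bot gives the robot as it stands. The module is installed in compiled form; this text tells all that it offers. Calls block until the motion is done:
- bot.move_pose(position, orientation): joint-space move of the TCP to a pose.
- bot.move_linear(position, max_speed=0.15, rot=None): straight line of the TCP; rot=None keeps the orientation; max_speed is the mean speed in m/s.
- bot.goto_joints(angles): joint-space move.
- bot.open() and bot.close_gripper(): open the fingers fully, or close them until they stop; the grip force is fixed at half the most.
- bot.hold(seconds).
- bot.solve_ik(position, orientation): joint angles nearest the present ones, or None.
- bot.camera(name): name is "scene" or "top" or "wrist"; returns the picture (480x640x3 uint8, blue, green, red); there is no depth.
- bot.camera_model(name): a dict with "vertical_fov" (degrees; the focal length in pixels is half the picture's height over the tangent of half this angle, whatever the lens; pixels are square), "cx", "cy" (the principal point, pixels), "extrinsics" (4x4, takes a point from camera to world coordinates). Camera axes: x right, y down, z forward; pixel columns grow to the right and rows downward; lengths in m; the calibration is good to about 2 mm. A picture is of the moment at which its call begins: read the wrist's pose just before it. camera_model takes no time and is no camera call; for the wrist camera it gives the pose at the moment of the call.
A pose or a line that the arm cannot do raises bot.PlanningError and nothing moves.
- bot.sign_off(): hands the job in, once; it reports no verdict.
Readings, each from a call of its own:
- bot.current_clock(): time.
- bot.current_joint_positions(): joint angles.
- bot.current_qvel(): joint speeds.
- bot.current_effort(): joint torques, N m.
- bot.current_ee_pos(): TCP position.
- bot.current_ee_rot(): TCP orientation.
- bot.current_ft_force(): force on the tool from outside, world axes, zero at the start.
- bot.current_ft_torque(): the same for the moment, N m.
- bot.current_width(): finger opening in m.
Only numpy, scipy, OpenCV 4.12 (cv2) and the standard library are available. Lean on these libraries where they do the work, as an engineer would, in place of code of your own. Each camera call takes 0.05 s, during which the arm holds its last target. There are 200 camera calls.

## Working session

There is one attempt and no reset: what is moved stays moved. The work goes in short steps, each a Python script; the robot and the scene stay as the last script left them, time stands still between calls to the robot, and variables do not carry over. Pictures are saved under pics/ and viewed, about 8 in all and at most 12, crops included, and the job is handed in when it is done.

```bash
mkdir -p pics; cat > h.py <<'E'
import numpy as np, cv2
from workcell import bot
def snap(c,name):
    m=bot.camera_model(c); im=bot.camera(c); cv2.imwrite(f'pics/{name}.png',im); return im,m
def fpx(m): return 240/np.tan(np.radians(m['vertical_fov'])/2)
def ray(m,u,v):
    E=np.array(m['extrinsics']); d=E[:3,:3]@np.array([(u-m['cx'])/fpx(m),(v-m['cy'])/fpx(m),1]); return E[:3,3],d
def onz(m,u,v,z):
    o,d=ray(m,u,v); return o+d*(z-o[2])/d[2]
def proj(m,p):
    E=np.array(m['extrinsics']); q=E[:3,:3].T@(np.array(p)-E[:3,3]); return fpx(m)*q[:2]/q[2]+[m['cx'],m['cy']]
E
python3 - <<'E'
from h import *
for c in ['scene','top','wrist']:
    im,m=snap(c,c+'0'); print(c,m)
print(bot.current_clock(),bot.current_ee_rot(),bot.current_width())
E
```

```text
scene {'vertical_fov': 55.38073901270642, 'cx': 315.28638407172315, 'cy': 236.43234631593663, 'extrinsics': array([[ 0.58609839, -0.58092953,  0.56480932,  0.03084793],
       [-0.81016672, -0.41081736,  0.41816143, -0.3201662 ],
       [-0.01088885, -0.70267345, -0.71142916,  0.79914627],
       [ 0.        ,  0.        ,  0.        ,  1.        ]])}
top {'vertical_fov': 51.02407555609595, 'cx': 311.8557141361037, 'cy': 241.5345191091838, 'extrinsics': array([[ 0.00575058, -0.9818982 ,  0.18932209,  0.32179679],
       [-0.99984511, -0.0087951 , -0.01524495,  0.0905181 ],
       [ 0.0166341 , -0.1892051 , -0.98179669,  1.33207665],
       [ 0.        ,  0.        ,  0.        ,  1.        ]])}
wrist {'vertical_fov': 71.34492159409378, 'cx': 323.0225739377512, 'cy': 236.83640672797134, 'extrinsics': array([[ 0.3048568 ,  0.91152061,  0.27602991,  0.12610875],
       [ 0.95239724, -0.29136131, -0.08971108,  0.64150893],
       [-0.00134906,  0.29023916, -0.95695319,  0.37241335],
       [ 0.        ,  0.        ,  0.        ,  1.        ]])}
0.15 [[-6.54039752e-04 -9.52690556e-01  3.03941240e-01]
 [-1.53824717e-03  3.03941904e-01  9.52689326e-01]
 [-9.99998603e-01  1.55559936e-04 -1.66426364e-03]] 0.08552763611743733
```

View pics/top0.png

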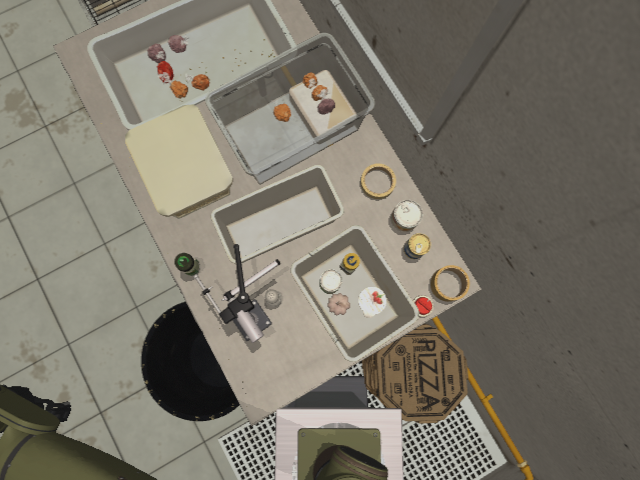

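View pics/scene0.png

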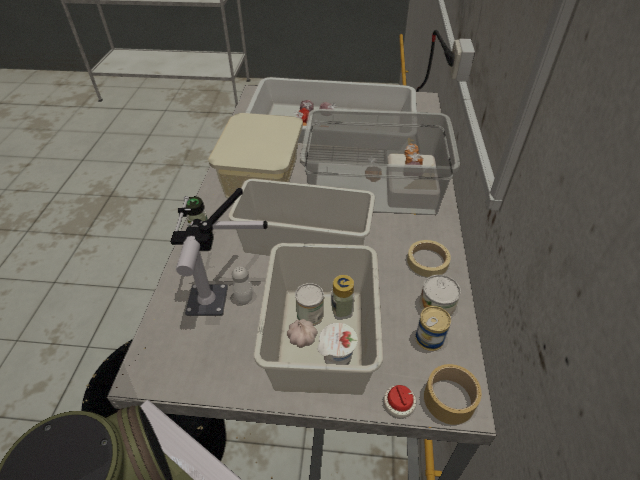

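The top picture shows the stand with its plate at about (255,325), the bar running from about (225,297) to (280,262), the lever tip near (237,245) and the rail at (195,275)-(215,300). The scene picture agrees. I'll zoom in on both.

```bash
python3 - <<'E'
from h import *
a=cv2.imread('pics/top0.png')[235:360,170:300]; b=cv2.imread('pics/scene0.png')[180:330,160:280]
a=cv2.resize(a,None,fx=4.6,fy=4.6,interpolation=cv2.INTER_CUBIC)
cv2.imwrite('pics/topc.png',a)
E
```

```text
(no output)
```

View pics/topc.png

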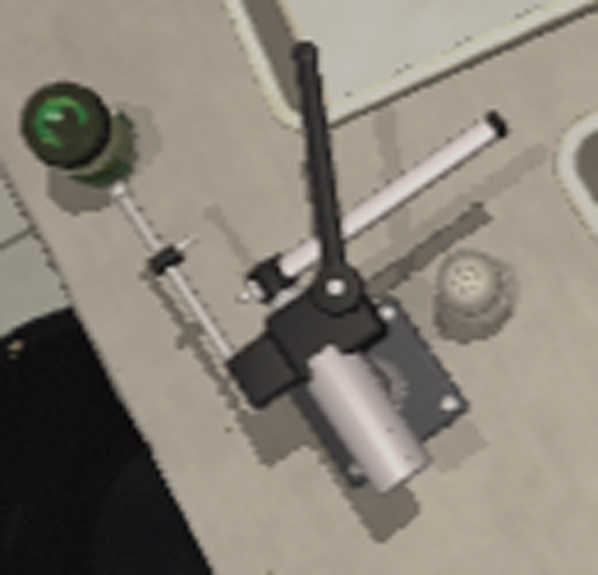

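View pics/wrist0.png

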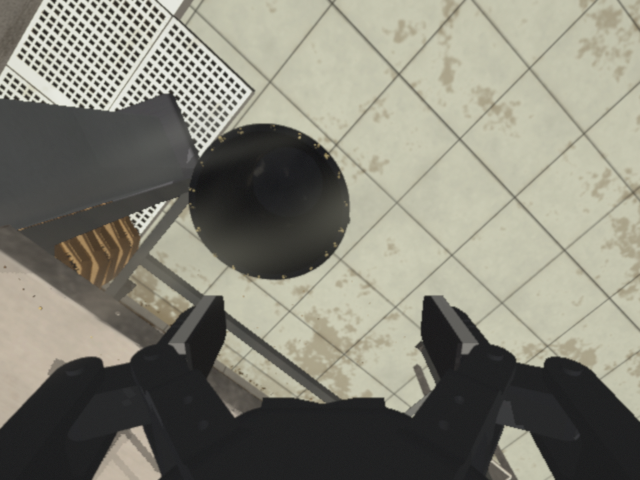

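Crop positions: pivot screw (336,288), lever tip (306,52), bar free end (497,122), clip line about (190,242), pointer tip about (243,296). The wrist picture shows only floor from here. I'll convert these to stand coordinates, then hover over the bar for a close look.

```bash
cat > s.py <<'E'
from h import *
m=bot.camera_model('top')
P={k:onz(m,u/4.6+170,v/4.6+235,z) for k,(u,v,z) in dict(pivot=(336,288,.197),tip=(306,52,.195),barend=(499,123,.170),barin=(268,283,.172),rail1=(120,187,.170),rail2=(228,357,.170),clip=(165,260,.18),line=(190,242,.17),ptr=(243,296,.17)).items()}
if __name__=='__main__':
    for k,v in P.items(): print(k,v.round(4))
    d=P['barend']-P['barin']; print('bar x-dir',np.degrees(np.arctan2(d[0],-d[1])))
    r=P['rail1']-P['rail2']; print('rail',np.degrees(np.arctan2(r[1],r[0])))
    th=np.arctan2(d[0],-d[1])
    X=np.array([np.cos(th),np.sin(th),0]);Y=np.array([-X[1],X[0],0]);Z=np.array([0,0,1.])
    O=P['barend']-.06*X+.14*Y; O[2]=0
    O2=P['pivot']-.035*X+.025*Y
    print('origin',O,O2)
    for k,v in P.items(): print(k,((v-O)@X).round(4),((v-O)@Y).round(4))
    for s in (1,-1):
        R=np.column_stack([-Z,np.cross(s*X,-Z),s*X])
        print(s,bot.solve_ik(O+.06*X-.115*Y+[0,0,.26],R), bot.solve_ik(O+.136*X-.042*Y+[0,0,.14],R))
E
python3 s.py
```

```text
pivot [0.4111 0.2267 0.197 ]
tip [0.5284 0.2456 0.195 ]
barend [0.4972 0.1501 0.17  ]
barin [0.4153 0.2636 0.172 ]
rail1 [0.4631 0.34   0.17  ]
rail2 [0.3787 0.2824 0.17  ]
clip [0.4256 0.3138 0.18  ]
line [0.4356 0.3037 0.17  ]
ptr [0.4089 0.2761 0.17  ]
bar x-dir 35.8055351521631
rail 34.308153071310684
origin [0.36661751 0.22851143 0.        ] [0.36805384 0.22648568 0.197     ]
pivot 0.035 -0.0275
tip 0.1412 -0.0808
barend 0.06 -0.14
barin 0.06 0.0
rail1 0.1434 0.034
rail2 0.0413 0.0366
clip 0.0978 0.0346
line 0.0999 0.0206
ptr 0.0621 0.0139
1 [ 1.34313648e+01 -1.22371637e+01  1.08499154e+02 -2.54444375e-14
  8.37380093e+01 -2.23741704e+01] [ 2.32704586e+01  3.64845225e-01  1.08594156e+02 -2.54444375e-14
  7.10409989e+01 -1.25350765e+01]
-1 [ 13.4313648  -12.23716375 108.49915443   0.          83.73800931
 157.62582965] None
```

```bash
cat > st.py <<'E'
from h import *
th=np.radians(35.3)
X=np.array([np.cos(th),np.sin(th),0]);Y=np.array([-X[1],X[0],0]);Z=np.array([0,0,1.])
O=np.array([.3672,.2275,0])
R=np.column_stack([-Z,np.cross(X,-Z),X])
def W(x,y,z): return O+x*X+y*Y+z*Z
def S(p): q=np.array(p)-O; return np.array([q@X,q@Y,q[2]])
E
python3 - <<'E'
from st import *
p=bot.current_ee_pos(); bot.move_linear([p[0],p[1],.30])
bot.move_pose(W(.06,-.115,.28),R)
print(S(bot.current_ee_pos()),bot.current_clock())
im,m=snap('wrist','w1')
for k,a in dict(pivot=(.035,-.025,.195),tip=(.141,-.08,.195),be=(.06,-.14,.177),ptr=(.06,.018,.17),line=(.0985,.02,.17)).items(): print(k,proj(m,W(*a)).round())
E
```

```text
[ 0.06034238 -0.11440286  0.28006563] 2.825
pivot [288. 113.]
tip [432. 192.]
be [323. 259.]
ptr [323.  53.]
line [376.  50.]
```

View pics/w1.png

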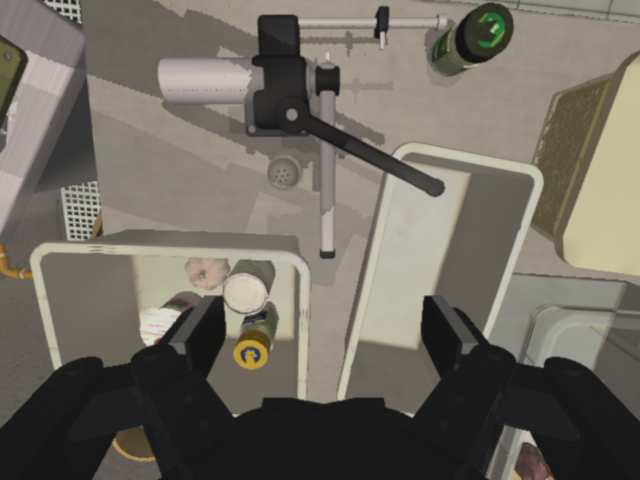

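The wrist view shows the pivot at (292,115), lever tip (436,187), bar end (327,256), pointer tip (326,57) and clip line tip (382,46). These sit about 4 px right of what I predicted, so I'll shift the origin about 3 mm, descend astride the bar and grip.

```bash
python3 - <<'E'
from st import *
m=bot.camera_model('wrist')
for k,(u,v,z) in dict(pivot=(292,115,.195),tip=(436,187,.195),barend=(327.5,250,.177),barmid=(327,150,.177),ptr=(326,57,.17),line=(382,46,.17)).items(): print(k,S(onz(m,u,v,z)).round(4))
E
sed -i 's/^O=.*/O=np.array([.3672,.2275,0])+.003*X+.001*Y/' st.py
python3 - <<'E'
from st import *
bot.move_linear(W(.060,-.115,.148),max_speed=.1)
print('down',S(bot.current_ee_pos()),bot.current_ft_force())
bot.close_gripper()
print('grip',bot.current_width(),S(bot.current_ee_pos()),R[:,2]@bot.current_ft_force(),bot.current_ft_force(),bot.current_clock())
im,m=snap('wrist','w2')
E
```

```text
pivot [ 0.0381 -0.0261  0.195 ]
tip [ 0.1436 -0.0763  0.195 ]
barend [ 0.0636 -0.132   0.177 ]
barmid [ 0.0628 -0.0505  0.177 ]
ptr [0.0619 0.0154 0.17  ]
line [0.1026 0.0226 0.17  ]
down [ 0.06056663 -0.11522333  0.1489308 ] [ 0.38372335  0.8860221  -0.56642809]
grip 0.009756178847235482 [ 0.06067347 -0.11500621  0.14829722] 4.123019825352157 [ 3.24596556  2.55056826 -0.21626686] 5.0167
```

View pics/w2.png

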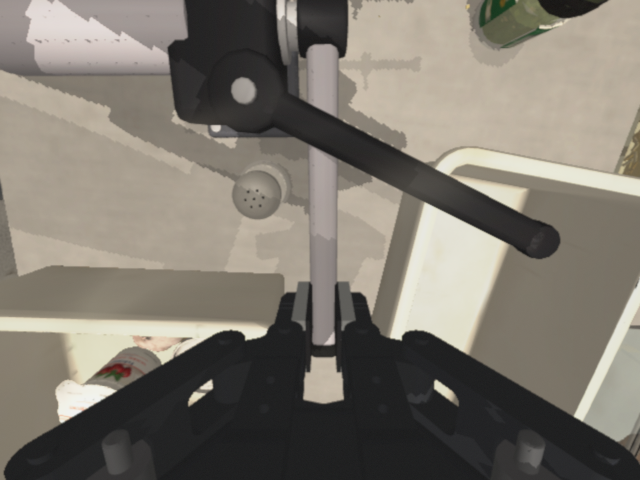

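The wrist view shows both pads astride the bar near its end at (323,330), with the lever untouched at (545,240). The two views put the mark at 38–41 mm, so I'll draw 40 mm and check.

```bash
python3 - <<'E'
from st import *
bot.move_linear(W(.1005,-.115,.148),max_speed=.05); bot.hold(.4)
f=np.array(bot.current_ft_force())
print(S(bot.current_ee_pos()),f@X,f@Y,f[2],bot.current_width(),bot.current_clock())
im,m=snap('top','t3'); im2,m2=snap('scene','s3')
for k,a in dict(ptr=(.1,.018,.17),line=(.1,.02,.17)).items(): print(k,proj(m,W(*a)).round(),proj(m2,W(*a)).round())
a=cv2.resize(im[240:320,180:260],(480,480),interpolation=cv2.INTER_CUBIC)
b=cv2.resize(im2[180:260,150:200+30],(480,480),interpolation=cv2.INTER_CUBIC)
cv2.imwrite('pics/c3.png',a);cv2.imwrite('pics/c3b.png',b)
cv2.imwrite('pics/c3ab.png',cv2.resize(np.hstack([a,b]),(800,400)))
E
```

```text
[ 0.10064996 -0.11484209  0.14823775] -4.715964137224892 1.8411055960997695 5.511297268935765 0.009602651191653462 6.425
ptr [212. 286.] [190. 211.]
line [211. 286.] [189. 211.]
```

View pics/c3ab.png

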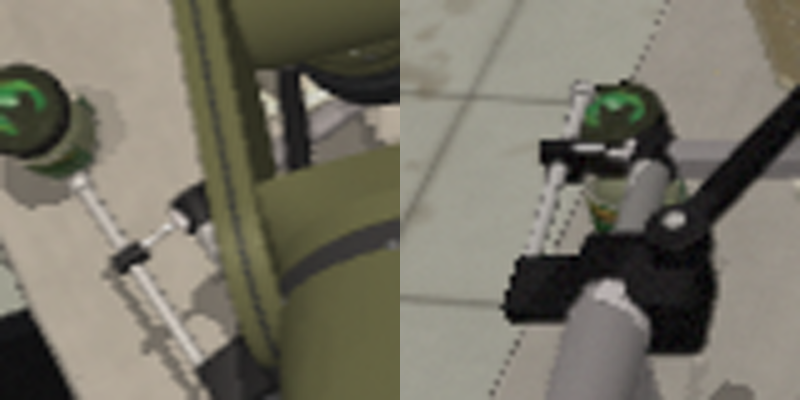

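The pointer and clip line look collinear in the top view, from clip (128,258) to pointer (180,220), within about 2 mm. The leg has been held there for more than 0.4 s with about 5 N of spring pull. The gripper only opens fully, so I'll let the −x finger carry the bar back, pull it out to the mark again with that finger as a hook, then slide along the bar. The lever stays untouched while this happens.

```bash
python3 - <<'E'
from st import *
def rep(t):
    f=np.array(bot.current_ft_force()); print(t,S(bot.current_ee_pos()).round(4),(f@X).round(2),(f@Y).round(2),f[2].round(2),bot.current_width(),bot.current_clock())
bot.open(); rep('open')
bot.move_linear(W(.1005,-.115,.141),max_speed=.04); rep('low')
bot.move_linear(W(.1374,-.115,.141),max_speed=.05); bot.hold(.3); rep('hook')
bot.move_linear(W(.1374,-.092,.141),max_speed=.05); bot.hold(.2); rep('near')
im,m=snap('wrist','w4')
for k,a in dict(ptr=(.1,.018,.17),line=(.1,.02,.17)).items(): print(k,proj(m,W(*a)).round())
E
```

```text
open [ 0.1015 -0.1152  0.149 ] -0.53 -0.9 0.71 0.08522149534466059 7.2417
low [ 0.1019 -0.1154  0.143 ] -0.19 -0.16 7.47 0.08543310466685873 7.5667
hook [ 0.1373 -0.1153  0.1428] -5.63 1.33 8.4 0.08522561586194026 8.7583
near [ 0.1373 -0.0921  0.1407] -0.09 0.36 -0.04 0.0854252411890839 9.5667
ptr [218.  30.]
line [218.  23.]
```

View pics/w4.png

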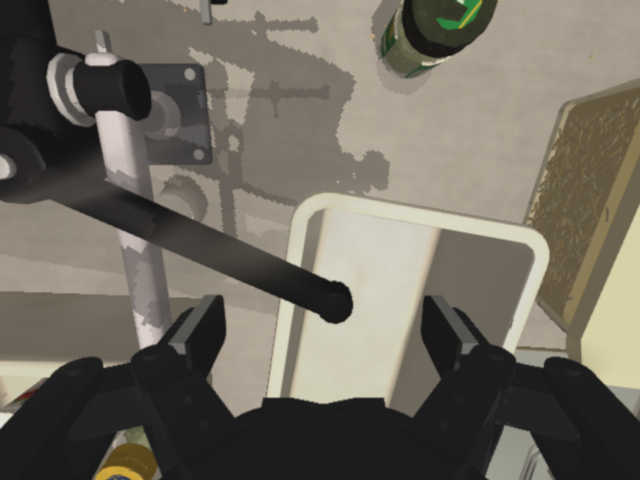

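The hook failed. In the wrist view the bar is outside the left finger at (140,300) with the leg back in, and the lever is still open with its tip at (335,300). The 7–8 N upward force shows the open fingertip sat on the bar's top: open tips stand about 33 mm behind the TCP, and the picture's geometry agrees. I'll rise, go astride again and hook about 15 mm lower.

```bash
cat >> st.py <<'E'
def rep(t):
    f=np.array(bot.current_ft_force()); print(t,S(bot.current_ee_pos()).round(4),(f@X).round(2),(f@Y).round(2),f[2].round(2),round(bot.current_width(),4),bot.current_clock())
E
python3 - <<'E'
from st import *
bot.move_linear(W(.1374,-.115,.141),max_speed=.1)
bot.move_linear(W(.1374,-.115,.19),max_speed=.15)
bot.move_linear(W(.088,-.115,.19),max_speed=.15)
for z in (.145,.136,.128):
    bot.move_linear(W(.088,-.115,z),max_speed=.06); rep(z)
    if abs(bot.current_ft_force()[2])>5: break
else:
    bot.move_linear(W(.1374,-.115,.128),max_speed=.05); bot.hold(.4); rep('hook')
im,m=snap('wrist','w5')
E
```

```text
0.145 [ 0.0883 -0.1151  0.1454] -0.58 -0.77 0.66 0.0854 11.8583
0.136 [ 0.0876 -0.1149  0.1354] 0.63 -0.05 0.04 0.0856 12.1583
0.128 [ 0.0875 -0.1148  0.1272] -0.36 -0.17 0.12 0.0852 12.4417
hook [ 0.1371 -0.115   0.1279] -5.27 0.4 1.77 0.0853 13.9833
```

View pics/w5.png

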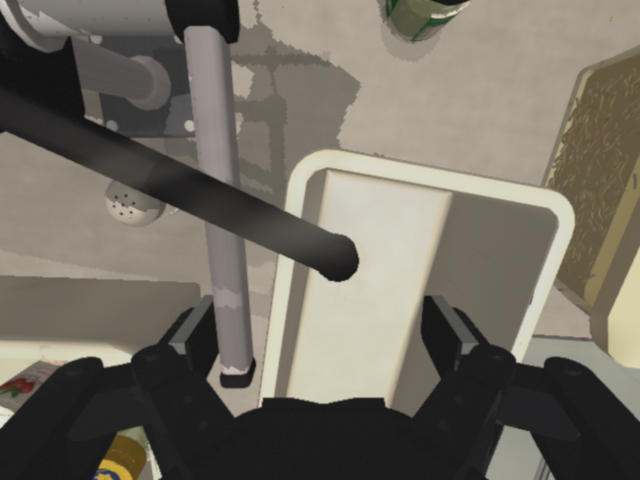

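The bar is now hooked inside the left finger at (235,370) with about 5 N, and the lever is still open with its tip at (340,258). I'll slide to just short of the lever and check the alignment.

```bash
python3 - <<'E'
from st import *
bot.move_linear(W(.1374,-.089,.128),max_speed=.04); bot.hold(.2); rep('slide')
im,m=snap('wrist','w6'); im2,m2=snap('scene','s6'); im3,_=snap('top','t6')
a=cv2.resize(im[0:200,60:360],(600,400))
b=cv2.resize(im2[185:245,160:220],(400,400),interpolation=cv2.INTER_CUBIC)
cv2.imwrite('pics/c6.png',cv2.resize(np.hstack([a,b]),(800,320)))
for x in (.095,.1,.105): print(x,proj(m,W(x,.018,.17)).round(1),proj(m,W(x,.022,.17)).round(1))
E
```

```text
slide [ 0.137  -0.0894  0.1274] -5.27 -1.57 1.21 0.0849 15.0333
0.095 [191.8  27.3] [190.4  12.7]
0.1 [207.6  27.3] [206.3  12.7]
0.105 [223.5  27.3] [222.3  12.7]
```

View pics/c6.png

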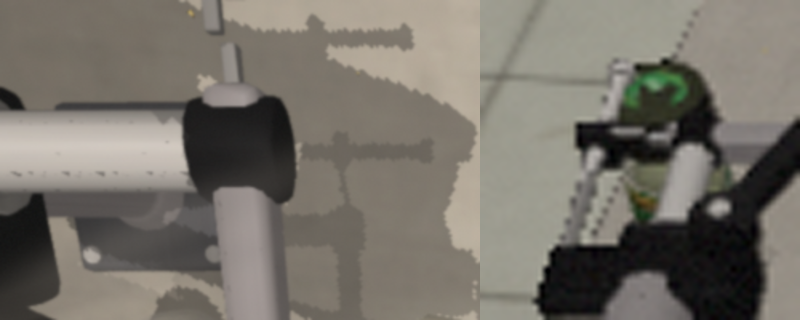

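In the wrist crop the pointer tip (230,45) is about 2–3 mm further out than the clip line (213,32), after allowing for the tilt. I'll ease back 2.5 mm, then push the lever in small steps while watching the force.

```bash
python3 - <<'E'
from st import *
x=.1349
bot.move_linear(W(x,-.089,.128),max_speed=.03); bot.hold(.2); rep('back')
y=-.089
while y<-.034:
    y+=.004 if y<-.056 else .0012
    bot.move_linear(W(x,y,.128),max_speed=.03)
    fy=np.mean([np.array(bot.current_ft_force())@Y for _ in range(3)])
    if y>-.056 or abs(fy)>4: rep(round(y,4))
    if fy<-8 or abs(bot.current_ft_force()[2])>12: break
bot.hold(.3); rep('end')
im,m=snap('wrist','w7'); im2,_=snap('scene','s7')
a=cv2.resize(im[0:400,0:400],(500,500)); b=cv2.resize(im2[180:260,160:240],(300,300),interpolation=cv2.INTER_CUBIC)
c=np.zeros((500,800,3),np.uint8); c[:,:500]=a; c[:300,500:]=b; cv2.imwrite('pics/c7.png',c)
E
```

```text
back [ 0.1344 -0.0894  0.1274] -4.22 -1.25 -0.34 0.0859 15.6333
-0.065 [ 0.1347 -0.066   0.1277] -4.77 -4.34 0.08 0.0854 17.3333
-0.061 [ 0.1347 -0.0621  0.1278] -4.38 -4.82 0.05 0.0857 17.6167
-0.057 [ 0.1348 -0.0581  0.1278] -4.5 -5.36 0.62 0.0853 17.9
-0.053 [ 0.1348 -0.0541  0.1278] -3.66 -3.94 0.72 0.0855 18.1833
-0.0518 [ 0.1349 -0.0531  0.1279] -4.11 -4.94 -0.53 0.0851 18.4333
-0.0506 [ 0.1349 -0.052   0.1279] -3.17 -5.63 0.46 0.0854 18.6833
-0.0494 [ 0.135  -0.0508  0.1279] -4.09 -5.53 -0.63 0.0852 18.9333
-0.0482 [ 0.135  -0.0496  0.1279] -3.48 -6.17 1.05 0.0851 19.1833
-0.047 [ 0.135  -0.0484  0.1279] -3.54 -6.21 -0.14 0.085 19.4333
-0.0458 [ 0.135  -0.0472  0.1279] -3.7 -4.61 -0.38 0.0852 19.6833
-0.0446 [ 0.135  -0.046   0.1279] -2.71 -5.42 -0.17 0.0856 19.9333
-0.0434 [ 0.135  -0.0448  0.1279] -3.46 -4.24 0.11 0.0853 20.1833
-0.0422 [ 0.1351 -0.0441  0.1279] -2.98 -6.41 -0.47 0.0856 20.4333
-0.041 [ 0.1351 -0.0441  0.128 ] -3.57 -11.57 -1.31 0.0855 20.6833
end [ 0.1351 -0.0441  0.128 ] -3.35 -10.72 0.06 0.0851 20.9833
```

View pics/c7.png

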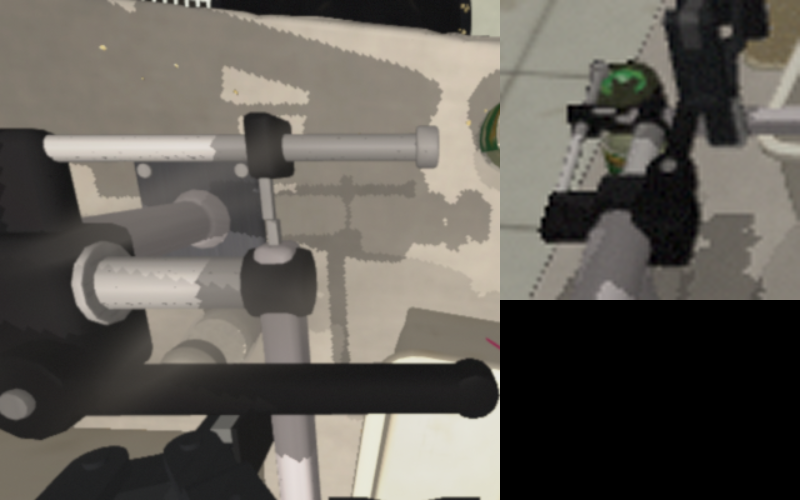

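The lever lies parallel to the leg and hard against its stop. The pointer tip (271,222) meets the clip line (269,216) within about 1 mm, and the finger still holds the bar at about 3.4 N. Handing in.

```bash
python3 - <<'E'
from st import *
bot.hold(.2); rep('final'); bot.sign_off()
E
```

```text
final [ 0.1351 -0.0441  0.1279] -3.66 -11.57 0.4 0.0851 21.2833
the job is handed in; nothing more can be done
```

I handed the job in at 21.3 s with the leg at the mark and the lever closed. The foot is held by one finger hooked behind it, not gripped between both.

**What I did:** I gripped the foot near its outer end, drew the leg about 40 mm to the mark and held it there with the lever open. The gripper only opens fully, so I could not slacken it a few millimetres. I opened it and pulled the leg back out with the −x finger hooked behind the bar. Then I slid the hand along the bar and pushed the lever to its stop. Closing the hand at the end would have dragged the leg off the mark.

**Last checks:**
- **Leg:** the pointer and clip line agreed within about 1 mm in the wrist view.
- **Hold:** the finger carried about 3.5 N of spring load.
- **Lever:** it looked parallel to the leg. The side force on the hand was about 11.6 N in all, friction included, well under the 40 N limit.
- **Surroundings:** nothing suggested the clip or bystanders had moved, but I did not measure them again.

**What went wrong or disagreed:**
- **First hook slipped:** the open fingertips sat higher than I expected and rested on the bar with 7–8 N, and the leg sprang back in. The lever stayed open, and a second hook 15 mm lower held.
- **Alignment correction:** after that second hook the pointer was 2–3 mm past the line. I eased it back 2.5 mm before touching the lever.

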